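Cover the spoon box

ROBOT

A 7-joint arm with a two-finger parallel gripper is mounted at the origin on a cart in front of the work surface, level with it; the furniture and walls round the work are solid. World frame = base frame: x ahead of the robot, y to its left, z up, the work surface at z = 0. Lengths are in m, angles in degrees, forces in N, time in s.
With the tool pointing down it reaches from about 0.4 to 0.85 m from the base axis. Payload 4.4 kg.
Tool frame: the origin (TCP) lies at the very end of the fingers, on their centre line; the grasp point (between the pads) lies 19 mm behind it (robot.grip_point_offset is the distance from the TCP to the grasp point, in m); z points along the fingers, y is the line along which they close (so a half turn about z gives the same grasp; the last joint's range is limited). The gripper opens to 94 mm and grips with 3 to 60 N. Pads are 16 mm wide; open, the fingers measure 119 mm over their backs; the gripper's body (75 mm by 177 mm) begins 78 mm behind the grasp point.
Start: joints at [-3.77, 36.005, 2.206, 86.941, -1.547, 57.084, -1.146], TCP at [0.65, 0, 0.205] pointing down, gripper open.
Joint ranges: [-175.42, 175.42], [-21.48, 121.26], [-71.46, 75.88], [10.55, 141.38], [-63.04, 243.04], [13.31, 113.54], [-168.57, 168.57]. Speed limits (degrees/s): [147.25, 147.25, 180, 180, 180, 180, 180].

INTERFACE

Orientations are given as [roll, pitch, yaw] about the fixed x, y, z axes, in that order (R = Rz(yaw) Ry(pitch) Rx(roll)).
In Python, from workcell import robot gives the robot as it stands.
- The arm moves only by the tool step_arm, never from a script. Its argument "commands" is a list that holds one entry, the list of rows, each a list of 7 numbers: the shift along the tool's x, y, z in units of 25 cm (1.0 is 25 cm), then the turn, a rotation vector about the tool's x, y, z in units of 2 rad (1.0 is 2 rad), then the opening, from -1 (shut) to 1 (fully open). In form: [[[tx, ty, tz, wx, wy, wz, hand], ...]]. A call has 1 to 5 rows; each row is the pose to reach, as a shift and turn from the pose commanded when the call began, along the tool's axes at that moment; what a row does not reach only later rows make up. A row lasts 1/10 s, in which the tool goes at most 50 mm and 8.59 degrees, less where a joint would pass 70% of its speed; a pose out of reach is approached as far as the arm can. A call with a number of a shift or a turn outside -1 to 1 is refused whole. A call with a gripper value outside its range is refused whole. The fingers move at their own pace and stop on an object; "force" is the grip in N (left out, the last holds). Time passes only in rows, so rows that repeat a pose let the fingers close. It gives the time, the measured TCP pose, the force, the opening and the grip force at its end, in the units of the state.
- robot.state(): the state, without advancing time (a new reading comes with each control period).
- robot.read_camera(name): name is "scene" or "side" or "wrist"; returns a dict with "color" (480x640x3 uint8, blue, green, red), "intrinsics" (3x3 intrinsics, pixels), "k1" (the pictures are not rectified: a ray, as slopes to the right and down, at radius r is drawn at 1 + k1 r^2 times it, then the intrinsics apply), "rvec" (rotation vector, rad) and "tvec" (3), from world to camera coordinates, as OpenCV has them; the wrist camera has in their place "T_tool_cam" (4x4, takes a point from camera to tool coordinates, whose origin is the TCP and whose axes are the flange's). Camera axes: x right, y down, z forward; pixel columns grow to the right and rows downward; lengths in m; the calibration is good to about 2 mm. A picture is of the moment at which its call begins: read the wrist's pose just before it. There is no depth.
- robot.close_job(): hands the job in; it is judged then, once.
Trained networks look in the newest picture that a camera, given by its name, has taken for a name from the list of things; names that differ only in an ending like _2 or _b are one class to them, and where a whole thing is asked for, a point or a joint stands for the part that bears it (a point fixed in the world has none). Each returns a list of dicts, best first, with "score" (0 to 1); they miss things now and then, are a little off and sometimes report something else, mostly with a low value. They report only what shows in the picture. A call takes as long as a camera call. They do not tell look-alikes from the thing itself.
- robot.silhouettes(thing, camera): "mask" (480x640 bool, what is visible of it).
- robot.place_of(thing, camera): "at" ([x, y, z] in m, in the coordinates of the camera as it stood for that picture, good to about 4 mm: a listed point, or the origin of a listed thing).
The state is a dict: "clock": time; "joints": joint angles; "joint_velocities": joint speeds; "effort": joint torques, N m; "tool_pos": TCP position; "tcp_rot": TCP orientation; "wrist_force": force on the tool from outside, world axes, zero at the start; "torque": the same for the moment, N m; "gripper_width": opening from 0.0 (shut) to 1.0 (fully open); "gripper_force": force on a finger pad.
Only numpy, scipy, OpenCV 4.12 (cv2) and the standard library are available. Lean on these libraries where they do the work, as an engineer would, in place of code of your own. Each camera call takes 0.05 s, during which the arm holds its last target. There are 200 camera calls.

TASK

The flat wooden cover lies down in the low steel rack, where its sides cannot be gripped. Slide it along the rack until one end sticks well out past the rack's end (a good three to five centimetres), then grip it by that end, lift it out and lay it flat on the open spoon box, lined up with the box so that it closes the whole opening. Do not let the cover fall on the counter, and leave the spoon box and the cup, leveller, tin and cup lids about it standing where they are.

Things in the scene. Friction and masses are not known exactly. Their poses are not given: they have to be found in the camera images.
- cover: Flat plain light wooden board, 64 mm wide (its x) by 180 mm long (its y) by 8 mm thick, 0.15 kg or so, the same at both ends and faces. Origin: centre of its underside, z up. It starts flat on the rack's floor between the side walls, wholly inside the rack, its long axis along the rack.
- cover_end_a (a point): Point on the cover's underside, on its long centre line, 80 mm from the centre towards +y (10 mm short of that end).
- cover_end_b (a point): The same at the -y end.
- rack: Low dark steel rack fixed to the counter: a channel 240 mm long (its y), 80 mm wide outside, 70 mm inside (x), open at both ends; use either. Floor 50 mm above the counter, side walls' tops at 62 mm, 4 mm above the cover's top. Origin: under its centre at counter height. Pushed at its end by closed fingertips 2 to 3 mm above the floor, the cover slides; it tips if over 80 mm stick out.
- spoon_box: Long narrow open wooden box, 48 mm wide (its x) by 166 mm long (its y) by 60 mm high, walls 5 mm, loose, about 0.6 kg, two teaspoons low inside. Origin: centre of its underside, z up. The cover lies on its rim, 60 mm above the counter, overhanging 8 mm at each side and 7 mm at each end, either end first.
- cup: Bystander: black cup with a handle, 82 x 108 x 56 mm, origin at the centre of its underside.
- leveller: Bystander: round pale metal coffee leveller, a puck 60 mm across, 33 mm high, origin at the centre of its underside.
- tin: Bystander: small black box-shaped tin, 59 x 87 x 70 mm, origin at the centre of its underside.
- lids: Bystander: round stack of black cup lids, 85 mm across, 39 mm high, origin at the centre of its underside.
Things that resemble listed ones, but are neither listed nor needed, are in the scene too. There is more than one size of the cover; the job needs the larger.

How it is judged (in metres and radians):
On the way, in this order (a step that is already met when the one before it is completed fails the run):
1. the cover, lying flat in the rack, sticks out at least 25 mm past one end of it ((y of cover in the frame of rack above 0.055 m or y of cover in the frame of rack below -0.055 m) and x of cover in the frame of rack between -0.01 and 0.01 m and z of cover in the frame of rack between 0.045 and 0.054 m and angle between cover's own z axis and vertical below 0.05 rad), for 0.2 s.
2. the cover is lifted clear of the rack's side walls (height (world z) of cover above 0.07 m), for 0.1 s.
At the end, for the whole second after the job is handed in: The cover lies flat on the spoon box's rim (underside 56 to 64 mm above the box's foot, tilt under 0.06 rad), its middle within 10 mm of the box's middle along the box and both end points within 12 mm of the box's centre line, so that the opening is closed; the box stands upright, both at rest (x of cover_end_a in the frame of spoon_box between -0.012 and 0.012 m and x of cover_end_b in the frame of spoon_box between -0.012 and 0.012 m and y of cover in the frame of spoon_box between -0.01 and 0.01 m and z of cover in the frame of spoon_box between 0.056 and 0.064 m and angle between each of cover, spoon_box's own z axis and vertical below 0.06 rad and linear speed of each of cover, spoon_box below 0.01 m/s); the robot touches nothing.
It fails at once if the cover drops below 30 mm above the counter (height (world z) of cover below 0.03 m).
It fails at once if the spoon box is shoved more than 40 mm (distance of spoon_box from where it was at the start of the episode above 0.04 m).
It fails at once if the cup, leveller, tin or stack of lids is shifted more than 30 mm or tipped (distance of any of cup, leveller, tin, lids from where it was at the start of the episode above 0.03 m or angle between any of cup, leveller, tin, lids's own z axis and vertical above 0.4 rad).
It also fails if it takes over 58 s, if anything falls off the work surface, if the arm or the gripper's body presses on something with over 40 N, if the wrist force passes 120 N, or if a joint passes its speed limit or range.

## Working session

There is one attempt and no reset: what is moved stays moved. The work goes in short steps, Python scripts to look and compute and a tool call to move; the robot and the scene stay as the last step left them, time stands still between calls to the robot, and variables do not carry over. Pictures are saved under pics/ and viewed, at most 10 in all, crops included, and the job is handed in when it is done.

Besides the shell and the picture viewer there is one more tool, called as name(argument=value, ...) on one line, values as JSON. step_arm: Moves the arm, as the interface text tells. Shifts and turns lie within -1 to 1; 1 stands for 25 cm of shift or 2 rad of turn. Its arguments: {"type":"object","properties":{"commands":{"type":"array","items":{"type":"array","items":{"type":"array","items":{"type":"number"}}}},"force":{"type":"number"}},"required":["commands"]}

```bash
mkdir -p pics; cat > h.py <<'E'
import numpy as np, cv2
from workcell import robot
def cam(n):
    st=robot.state(); c=robot.read_camera(n)
    if 'T_tool_cam' in c:
        from scipy.spatial.transform import Rotation as R
        T=np.eye(4); T[:3,:3]=R.from_euler('xyz',st['tcp_rot'],degrees=True).as_matrix(); T[:3,3]=st['tool_pos']
        c['T']=T@np.array(c['T_tool_cam'])
    else:
        T=np.eye(4);T[:3,:3]=cv2.Rodrigues(np.array(c['rvec'],float))[0];T[:3,3]=np.ravel(c['tvec']);c['T']=np.linalg.inv(T)
    return c
def ray(c,uv):
    K=np.array(c['intrinsics'],float);uv=np.atleast_2d(np.array(uv,float))
    d=(uv-[K[0,2],K[1,2]])/[K[0,0],K[1,1]]; s=d.copy()
    for _ in range(20): s=d/(1+c['k1']*(s**2).sum(1,keepdims=True))
    return np.c_[s,np.ones(len(s))]@c['T'][:3,:3].T
def onz(c,uv,z):
    r=ray(c,uv);o=c['T'][:3,3];return o+r*((z-o[2])/r[:,2])[:,None]
def proj(c,P):
    p=(np.atleast_2d(P)-c['T'][:3,3])@c['T'][:3,:3];s=p[:,:2]/p[:,2:];s=s*(1+c['k1']*(s**2).sum(1,keepdims=True))
    K=np.array(c['intrinsics'],float);return s*[K[0,0],K[1,1]]+[K[0,2],K[1,2]]
def tri(c1,u1,c2,u2):
    a=ray(c1,u1)[0];b=ray(c2,u2)[0];o=c1['T'][:3,3];p=c2['T'][:3,3]
    t=np.linalg.lstsq(np.c_[a,-b],p-o,rcond=None)[0];A=o+a*t[0];B=p+b*t[1];return (A+B)/2,np.linalg.norm(A-B)
def rect(c,mask,z):
    k=max(cv2.findContours(mask.astype(np.uint8),0,2)[0],key=cv2.contourArea)[:,0]
    P=onz(c,k,z)[:,:2]; (m,s,a)=cv2.minAreaRect((P*1000).astype(np.float32)); return np.round(m,1),np.round(s,1),round(a,1)
E
python3 - <<'E'
from h import *
print(robot.state()['tcp_rot'])
ims=[]
for n in ['scene','side','wrist']:
    c=cam(n); cv2.imwrite(f'pics/{n}0.png',c['color']); print(n,c['T'][:3,3].round(3))
    for t in ['cover','rack','spoon_box','cup','leveller','tin','lids']:
        print(t,[(round(d['score'],2),(c['T']@np.r_[d['at'],1])[:3].round(3).tolist(),proj(c,(c['T']@np.r_[d['at'],1])[:3])[0].round().tolist()) for d in robot.place_of(t,n)])
E
```

```text
[-1.79892524e+02  2.61959901e-03  8.99975155e+01]
scene [ 0.003 -0.84   0.715]
cover [(0.72, [0.52, -0.215, 0.053], [356.0, 289.0]), (0.72, [0.388, -0.329, 0.0], [336.0, 374.0]), (0.47, [0.701, -0.142, -0.001], [399.0, 262.0])]
rack [(0.81, [0.522, -0.226, -0.004], [359.0, 314.0])]
spoon_box [(0.82, [0.486, 0.185, -0.0], [245.0, 227.0])]
cup [(0.9, [0.73, -0.009, -0.0], [371.0, 231.0])]
leveller [(0.69, [0.701, -0.14, -0.0], [398.0, 261.0])]
tin [(0.87, [0.735, 0.19, 0.001], [326.0, 197.0]), (0.65, [0.492, 0.185, -0.001], [247.0, 226.0])]
lids [(0.77, [0.374, -0.013, 0.003], [243.0, 283.0])]
side [0.309 0.616 0.772]
cover [(0.96, [0.523, -0.225, 0.046], [362.0, 185.0])]
rack [(0.86, [0.52, -0.228, -0.001], [362.0, 199.0])]
spoon_box [(0.83, [0.486, 0.18, 0.002], [320.0, 330.0])]
cup [(0.67, [0.727, -0.013, -0.003], [255.0, 236.0])]
leveller [(0.63, [0.704, -0.137, 0.002], [284.0, 204.0])]
tin [(0.87, [0.73, 0.188, 0.002], [211.0, 299.0])]
lids [(0.91, [0.375, -0.013, 0.001], [397.0, 274.0]), (0.54, [0.521, -0.229, -0.001], [362.0, 198.0])]
wrist [0.65  0.084 0.385]
cover []
rack [(0.94, [0.518, -0.223, 0.001], [198.0, 400.0]), (0.74, [0.376, -0.012, 0.001], [36.0, 220.0])]
spoon_box []
cup [(0.7, [0.728, -0.009, -0.003], [392.0, 217.0])]
leveller [(0.59, [0.703, -0.14, -0.003], [363.0, 333.0])]
tin []
lids [(0.9, [0.373, -0.012, 0.003], [31.0, 221.0])]
```

View pics/scene0.png

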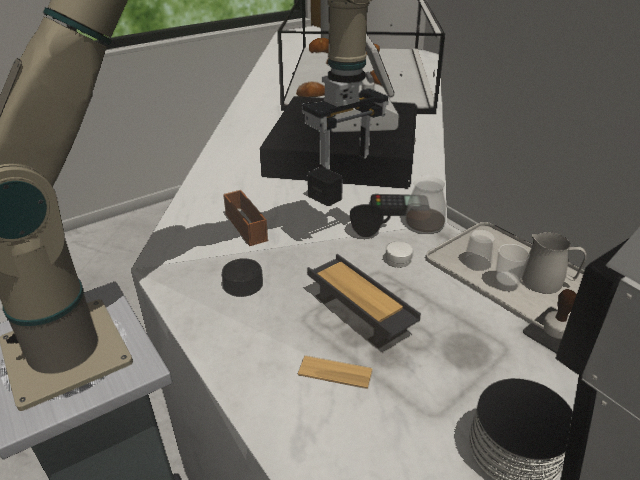

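View pics/wrist0.png

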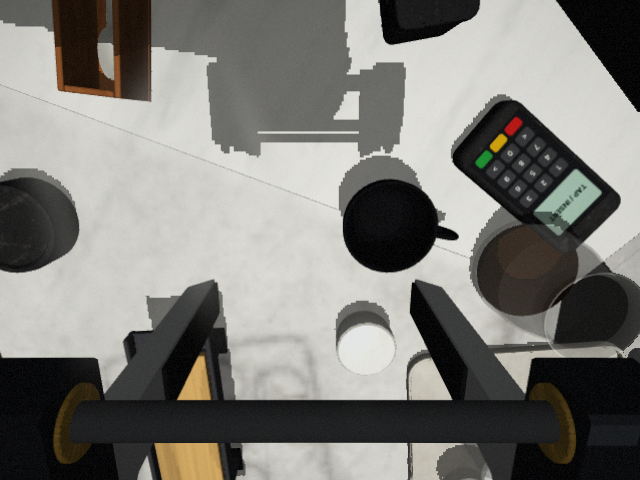

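The scene picture shows two boards that could be the cover. One is in the dark rack at about (362,290), the other lies on the counter at (336,371). The rack board is longer and matches the text. The network's third hit at (399,262) is the leveller. The spoon box is at (245,217); the wrist view shows its near end at (105,90), the cup at (390,225), the leveller at (366,348) and the lids at (30,225). Next I'll measure from both fixed cameras and check the choice in a close crop.

```bash
python3 - <<'E'
from h import *
C={}
for n in ['scene','side']:
    c=C[n]=cam(n)
    print(n)
    for t,z in [('cover',.058),('rack',.062),('spoon_box',.06)]:
        for i,d in enumerate(robot.silhouettes(t,n)):
            m=d['mask']; print(t,round(d['score'],2),m.sum(),np.argwhere(m).mean(0)[::-1].round(), *rect(c,m,z))
            k=max(cv2.findContours(m.astype(np.uint8),0,2)[0],key=cv2.contourArea)
            q=cv2.approxPolyDP(k,4,True)[:,0]; print('  ',q.tolist())
            
a=C['scene']['color'][240:350,290:430]; b=C['side']['color'][130:250,290:440]
b2=C['side']['color'][260:400,250:400]
r=lambda x:cv2.resize(x,(400,300),interpolation=cv2.INTER_CUBIC)
s=C['scene']['color'][180:255,210:285]
cv2.imwrite('pics/crop1.png',np.vstack([np.hstack([r(a),r(b)]),np.hstack([r(s),r(b2)])]))
E
```

```text
scene
cover 0.74 1458 [336. 372.] [ 358.9 -364.7] [ 45.8 114.3] 39.8
   [[298, 371], [366, 388], [371, 370], [305, 358]]
rack 0.72 2544 [367. 306.] [ 500.  -240.2] [124.2 253.3] 2.8
   [[308, 268], [320, 286], [316, 297], [324, 303], [336, 297], [373, 328], [368, 340], [375, 347], [420, 319], [417, 311], [339, 255]]
spoon_box 0.78 1505 [246. 217.] [467.6 144. ] [247.6  75.5] 83.4
   [[224, 194], [225, 213], [248, 244], [265, 241], [266, 219], [239, 190]]
side
cover 0.86 1271 [362. 186.] [ 518.7 -214.3] [ 66.7 188. ] 2.9
   [[360, 162], [341, 205], [366, 211], [382, 165]]
cover 0.64 564 [420. 186.] [ 385.2 -258.4] [ 45.3 121.5] 41.6
   [[403, 174], [424, 202], [438, 198], [417, 171]]
rack 0.91 985 [361. 192.] [ 515.1 -206.2] [ 86.8 266.3] 4.1
   [[360, 152], [337, 213], [342, 220], [366, 225], [387, 158]]
spoon_box 0.64 2761 [317. 325.] [480.9 196.6] [189.5  62.6] 84.0
   [[329, 281], [286, 345], [288, 359], [309, 370], [346, 305], [347, 290]]
spoon_box 0.34 941 [255. 227.] [701.3   9.9] [ 78.2 109. ] 46.3
   [[236, 216], [249, 242], [267, 240], [272, 227], [267, 213]]
```

View pics/crop1.png

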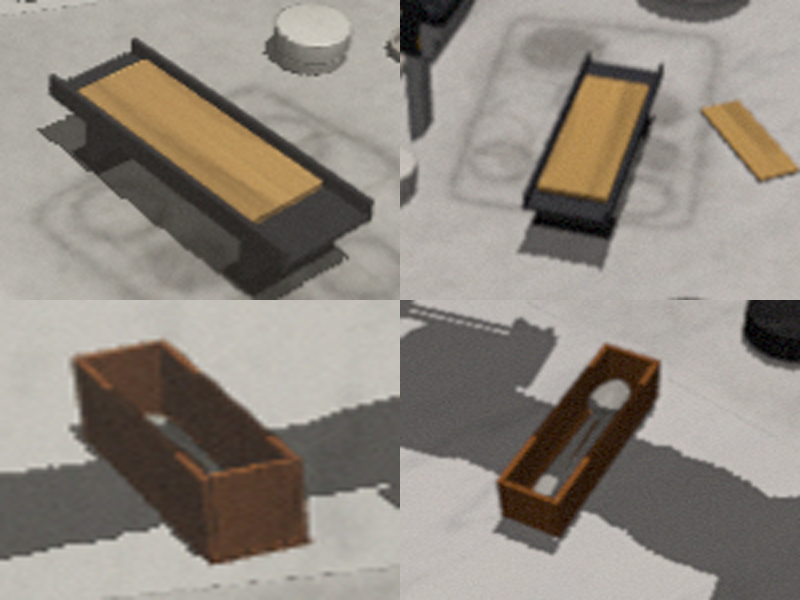

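The close crop confirms it: the board in the rack fills the rack's width and is about 180 mm long. The one on the counter measures about 115 x 46 mm, so it's the small look-alike. The rack is near (0.521,-0.227), turned about +3°, and the box is near (0.486,0.183). I'll move above the rack's -y end to view the cover from the wrist.

step_arm(commands=[[[-1,-0.39,0,0,0,0,1],[-1,-0.39,0,0,0,0,1],[-1,-0.39,0,0,0,0,1],[-1,-0.39,0,0,0,0,1],[-1,-0.39,0,0,0,0,1]]])

```text
clock: 2.1
tool_pos: [0.5584, -0.2346, 0.2057]
tcp_rot: [180.0, 0.0, 90.0]
wrist_force: [0.0, -0.7, -0.3]
gripper_width: 1.001
gripper_force: 0.0
```

step_arm(commands=[[[-0.32,-0.12,0,0,0,0,1],[-0.32,-0.12,0,0,0,0,1],[-0.32,-0.12,0,0,0,0,1],[-0.32,-0.12,0,0,0,0,1],[-0.32,-0.12,0,0,0,0,1]]])

```text
clock: 2.6
tool_pos: [0.5301, -0.311, 0.2054]
tcp_rot: [180.0, -0.1, 90.1]
wrist_force: [0.2, -0.2, 0.2]
gripper_width: 0.998
gripper_force: 0.0
```

```bash
cat > look.py <<'E'
from h import *
import sys
c=cam('wrist'); s=robot.state(); print(s['clock'],np.round(s['tool_pos'],4),np.round(s['tcp_rot'],2),np.round(s['wrist_force'],1))
cv2.imwrite(sys.argv[1],c['color'])
for t,z in [('cover',.058),('rack',.062),('spoon_box',.06)]:
    for d in robot.silhouettes(t,'wrist'):
        m=d['mask']; print(t,round(d['score'],2),m.sum(), *rect(c,m,z))
        k=max(cv2.findContours(m.astype(np.uint8),0,2)[0],key=cv2.contourArea)
        q=cv2.approxPolyDP(k,5,True)[:,0]; print('  ',[(tuple(a),tuple((onz(c,a,z)[0,:2]*1000).round(0))) for a in q.tolist()])
E
python3 look.py pics/w1.png
```

```text
2.65 [ 0.5303 -0.3107  0.2054] [ 1.7997e+02 -7.0000e-02  9.0170e+01] [ 0.8  0.2 -1.2]
cover 0.96 5779 [ 409.8 -310.5] [ 40.1 107.6] 40.6
   [((137, 160), (np.float64(388.0), np.float64(-259.0))), ((109, 192), (np.float64(362.0), np.float64(-285.0))), ((201, 280), (np.float64(431.0), np.float64(-363.0))), ((230, 253), (np.float64(458.0), np.float64(-338.0)))]
cover 0.62 18294 [ 520.8 -226.4] [ 65.2 167.8] 3.2
   [((251, 0), (np.float64(485.0), np.float64(-144.0))), ((271, 222), (np.float64(494.0), np.float64(-310.0))), ((344, 220), (np.float64(556.0), np.float64(-308.0))), ((338, 0), (np.float64(548.0), np.float64(-144.0)))]
rack 0.81 8456 [ 522.3 -244.4] [ 80.  202.9] 3.5
   [((239, 0), (np.float64(477.0), np.float64(-145.0))), ((265, 263), (np.float64(488.0), np.float64(-345.0))), ((356, 261), (np.float64(567.0), np.float64(-343.0))), ((350, 0), (np.float64(556.0), np.float64(-145.0))), ((339, 0), (np.float64(548.0), np.float64(-145.0))), ((346, 217), (np.float64(557.0), np.float64(-305.0))), ((277, 224), (np.float64(500.0), np.float64(-311.0))), ((268, 210), (np.float64(492.0), np.float64(-299.0))), ((251, 4), (np.float64(485.0), np.float64(-148.0)))]
```

View pics/w1.png

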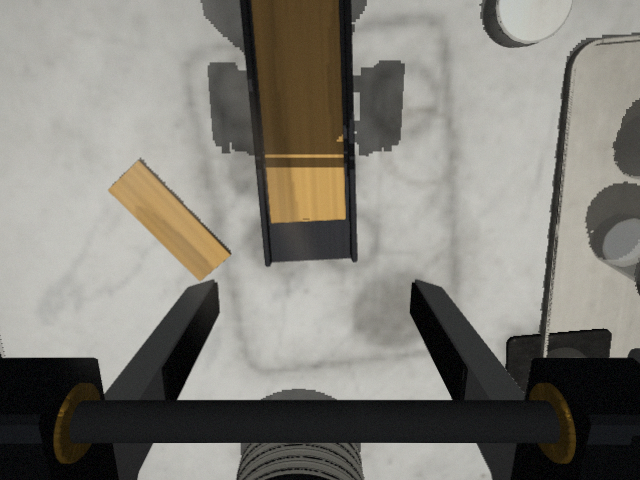

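The wrist view shows the cover's -y end edge at (271,222)–(344,220), and the rack's -y end at (265,263)–(356,261), leaving about 35 mm of bare floor. The small look-alike is at (170,220). I'll triangulate the cover's end corners while the fingers close and turn.

step_arm(commands=[[[-0.056,-0.014,0,0,0,-0.027,-1],[-0.056,-0.014,0,0,0,-0.027,-1],[-0.056,-0.014,0.2,0,0,-0.027,-1],[-0.056,-0.014,0.32,0,0,-0.027,-1],[-0.056,-0.014,0.32,0,0,-0.027,-1]]])

```text
clock: 3.3
tool_pos: [0.523, -0.3241, 0.1215]
tcp_rot: [-179.6, -0.3, 93.1]
wrist_force: [-0.1, -1.4, -0.0]
gripper_width: 0.611
gripper_force: 0.0
```

```bash
python3 - <<'E'
from h import *
c=cam('wrist'); sc=cam('scene'); s=robot.state(); print(s['clock'],s['tool_pos'],s['tcp_rot'],s['gripper_width'])
cv2.imwrite('pics/w2.png',c['color'])
for t in ['cover']:
    for d in robot.silhouettes(t,'wrist'):
        m=d['mask']; print(t,round(d['score'],2),m.sum(), *rect(c,m,.058)); k=max(cv2.findContours(m.astype(np.uint8),0,2)[0],key=cv2.contourArea)
        print(cv2.approxPolyDP(k,5,True)[:,0].tolist())
# corner heights: rays from wrist view 1 (held pose) against scene corners
import numpy as np
from scipy.spatial.transform import Rotation as R
T=np.eye(4);T[:3,:3]=R.from_euler('xyz',[179.97,-.07,90.17],degrees=True).as_matrix();T[:3,3]=[.5303,-.3107,.2054]
w=dict(c);w['T']=T@np.array(c['T_tool_cam'])
for a,b in [((271,222),(381.7,320)),((344,220),(402.7,307))]: print(tri(w,a,sc,b))
E
```

```text
3.4 [ 0.52617003 -0.32638079  0.12583672] [-1.79999431e+02 -1.89873124e-02  9.30918619e+01] 0.5241136841883034
cover 0.9 9534 [ 413.5 -309.4] [ 38.9 103.1] 40.6
[[102, 142], [62, 179], [178, 299], [216, 267]]
cover 0.7 25728 [ 521.7 -243.9] [ 64.6 131.1] 3.2
[[260, 0], [269, 232], [367, 234], [379, 0]]
cover 0.6 13046 [ 523.1 -263.1] [ 81.3 169.5] 3.0
[[246, 0], [259, 287], [373, 283], [382, 262], [394, 0], [378, 5], [368, 234], [268, 233], [260, 0]]
(array([ 0.49707389, -0.31240495,  0.05704337]), np.float64(0.00721992789000998))
(array([ 0.55613488, -0.30854996,  0.05535502]), np.float64(1.365798289852345e-05))
```

Cover-top corners come out at 55–57 mm, which agrees with the 58 mm expected. I'll finish closing, then descend.

step_arm(commands=[[[0,0,0,0,0,0,-1],[0,0,0,0,0,0,-1],[0,0,0.1,0,0,0,-1],[0,0,0.18,0,0,0,-1],[0,0,0.25,0,0,0,-1]]])

```text
clock: 3.95
tool_pos: [0.5261, -0.3272, 0.0632]
tcp_rot: [179.9, 0.0, 93.1]
wrist_force: [-0.1, -0.6, 0.2]
gripper_width: 0.057
gripper_force: 0.0
```

step_arm(commands=[[[0,0,0.02,0,0,0,-1],[0,0,0.04,0,0,0,-1],[0,0,0.04,0,0,0,-1],[0,0,0.04,0,0,0,-1]]])

```text
clock: 4.35
tool_pos: [0.5263, -0.3272, 0.0539]
tcp_rot: [179.9, 0.0, 93.1]
wrist_force: [-0.4, -0.2, 0.3]
gripper_width: 0.006
gripper_force: 0.0
```

step_arm(commands=[[[0.02,0,0.006,0,0,0,-1],[0.04,0,0.006,0,0,0,-1],[0.06,0,0.006,0,0,0,-1],[0.08,0,0.006,0,0,0,-1],[0.1,0,0.006,0,0,0,-1]]])

```text
clock: 4.85
tool_pos: [0.5247, -0.302, 0.0519]
tcp_rot: [180.0, 0.1, 93.1]
wrist_force: [0.0, -1.6, 1.3]
gripper_width: 0.007
gripper_force: 0.9
```

step_arm(commands=[[[0.02,0,0,0,0,0,-1],[0.04,0,0,0,0,0,-1],[0.06,0,0,0,0,0,-1],[0.08,0,0,0,0,0,-1],[0.1,0,0,0,0,0,-1]]])

```text
clock: 5.35
tool_pos: [0.523, -0.2766, 0.0515]
tcp_rot: [180.0, 0.0, 93.1]
wrist_force: [-0.5, -2.0, 1.7]
gripper_width: 0.006
gripper_force: 0.9
```

```bash
python3 - <<'E'
from h import *
for n in ['side','scene']:
    c=cam(n)
    for d in robot.silhouettes('cover',n):
        print(n,round(d['score'],2),d['mask'].sum(),*rect(c,d['mask'],.058))
    print([(c['T']@np.r_[d['at'],1])[:3].round(3).tolist() for d in robot.place_of('cover',n)])
E
```

```text
side 0.66 609 [ 384.5 -259.6] [ 48.1 124.5] 39.6
side 0.59 1364 [ 515.8 -173.2] [ 66.6 185.9] 3.7
[[0.518, -0.182, 0.048], [0.385, -0.331, -0.001]]
scene 0.88 1451 [ 358.8 -364.1] [ 45. 115.] 40.7
scene 0.56 1092 [ 516.8 -178.3] [ 64.1 186.1] 4.2
[[0.388, -0.328, -0.001], [0.519, -0.173, 0.052]]
```

step_arm(commands=[[[0.02,0,-0.002,0,0,0,-1],[0.045,0,-0.002,0,0,0,-1],[0.07,0,-0.002,0,0,0,-1],[0.09,0,-0.002,0,0,0,-1],[0.112,0,-0.002,0,0,0,-1]]])

```text
clock: 6.15
tool_pos: [0.5215, -0.2484, 0.052]
tcp_rot: [-180.0, -0.0, 93.1]
wrist_force: [0.6, -0.3, -0.8]
gripper_width: 0.006
gripper_force: 0.3
```

step_arm(commands=[[[-0.01,0,0,0,0,0,-1],[-0.03,0,0,0,0,0,-1],[-0.03,0,-0.15,0,0,0,-1],[-0.03,0,-0.35,0,0,0,0],[-0.03,0,-0.5,0,0,0,1]]])

```text
clock: 6.65
tool_pos: [0.5222, -0.2577, 0.1794]
tcp_rot: [179.9, 0.1, 93.0]
wrist_force: [0.2, -0.4, 0.2]
gripper_width: 0.138
gripper_force: 0.0
```

step_arm(commands=[[[0.1,0,0,0,0,0,1],[0.25,0,0,0,0,0,1],[0.25,0,0,0,0,0,1],[0.25,0,0,0,0,0,1],[0.25,0,0,0,0,0,1]]])

```text
clock: 7.15
tool_pos: [0.5184, -0.1956, 0.177]
tcp_rot: [180.0, 0.1, 93.0]
wrist_force: [-0.1, -0.1, 0.2]
gripper_width: 0.566
gripper_force: 0.0
```

```bash
python3 look.py pics/w3.png; python3 - <<'E'
from h import *
c=cam('side')
for d in robot.silhouettes('cover','side'): print(round(d['score'],2),d['mask'].sum(),*rect(c,d['mask'],.058))
E
```

```text
7.2 [ 0.5183 -0.1958  0.1769] [-1.7999e+02  5.0000e-02  9.2970e+01] [-0.2  0.5  0.6]
cover 0.81 3852 [ 401.3 -282.5] [41.3 81.3] 40.7
   [((117, 302), (np.float64(361.0), np.float64(-263.0))), ((170, 357), (np.float64(402.0), np.float64(-313.0))), ((187, 357), (np.float64(416.0), np.float64(-312.0))), ((192, 365), (np.float64(420.0), np.float64(-320.0))), ((207, 335), (np.float64(434.0), np.float64(-290.0))), ((151, 277), (np.float64(390.0), np.float64(-240.0)))]
cover 0.71 21218 [ 516.6 -147.4] [ 64.2 178.8] 3.2
   [((270, 36), (np.float64(482.0), np.float64(-60.0))), ((276, 280), (np.float64(490.0), np.float64(-237.0))), ((352, 281), (np.float64(551.0), np.float64(-235.0))), ((361, 36), (np.float64(543.0), np.float64(-57.0)))]
rack 0.57 14623 [ 521.3 -226.5] [ 80.9 238.9] 3.2
   [((368, 112), (np.float64(552.0), np.float64(-105.0))), ((360, 113), (np.float64(546.0), np.float64(-106.0))), ((357, 259), (np.float64(553.0), np.float64(-215.0))), ((349, 282), (np.float64(549.0), np.float64(-234.0))), ((275, 278), (np.float64(490.0), np.float64(-234.0))), ((270, 116), (np.float64(483.0), np.float64(-111.0))), ((259, 114), (np.float64(476.0), np.float64(-111.0))), ((272, 398), (np.float64(490.0), np.float64(-347.0))), ((280, 390), (np.float64(497.0), np.float64(-338.0))), ((362, 395), (np.float64(568.0), np.float64(-339.0)))]
rack 0.21 2730 [395.5 -54.3] [71.4 20.6] 3.2
   [((81, 0), (np.float64(359.0), np.float64(-46.0))), ((99, 17), (np.float64(370.0), np.float64(-55.0))), ((142, 35), (np.float64(397.0), np.float64(-65.0))), ((172, 27), (np.float64(417.0), np.float64(-59.0))), ((191, 2), (np.float64(431.0), np.float64(-43.0)))]
0.97 597 [ 384.5 -258.9] [ 45.8 125.4] 40.8
0.79 1368 [ 514.5 -143.2] [ 63.5 185.3] 3.6
```

View pics/w3.png

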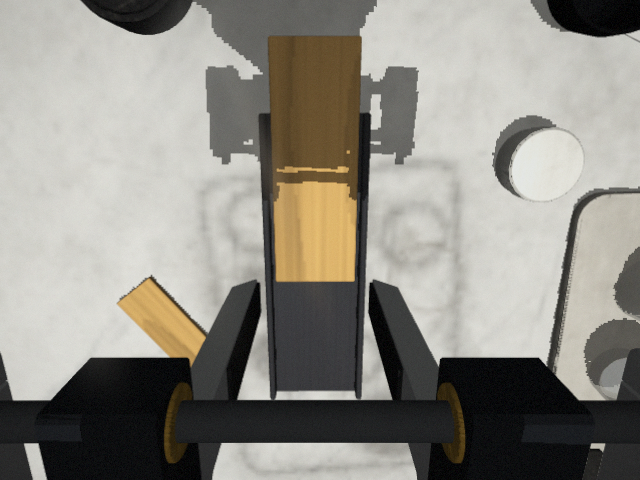

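The cover sticks out 48 mm: its end edge is at (270–361,36) and the rack's end at row 113. It is straight and centred, so next I'll go over the protruding end and grip it about 13 mm past the rack's end.

step_arm(commands=[[[0.2,0,0,0,0,0,1],[0.408,0,0,0,0,0,1],[0.408,0,0,0,0,0,1],[0.408,0.002,0,0,0,0,1],[0.408,0.002,0.12,0,0,0,1]]])

```text
clock: 7.95
tool_pos: [0.517, -0.0941, 0.1496]
tcp_rot: [179.5, 0.2, 93.0]
wrist_force: [0.8, -1.2, -1.6]
gripper_width: 0.996
gripper_force: 0.0
```

step_arm(commands=[[[0,0,0.12,0,0,0,1],[0,0,0.24,0,0,0,1],[0,0,0.36,0,0,0,1],[0,0,0.446,0,0,0,1],[0,0,0.446,0,0,0,1]]])

```text
clock: 8.45
tool_pos: [0.5114, -0.0941, 0.033]
tcp_rot: [-179.7, 0.0, 92.9]
wrist_force: [-0.8, -0.4, -0.4]
gripper_width: 0.999
gripper_force: 0.0
```

step_arm(commands=[[[0,0,0,0,0,0,0.3],[0,0,0,0,0,0,0.2],[0,0,0,0,0,0,0.1],[0,0,0,0,0,0,0],[0,0,0,0,0,0,0]]], force=15)

```text
clock: 8.95
tool_pos: [0.514, -0.0923, 0.0363]
tcp_rot: [179.9, 0.0, 93.1]
wrist_force: [-0.2, -0.3, 4.2]
gripper_width: 0.68
gripper_force: 15.0
```

step_arm(commands=[[[0,0,0,0,0,0,-1],[0,0,0,0,0,0,-1],[0,0,0,0,0,0,-1],[0,0,0,0,0,0,-1]]], force=50)

```text
clock: 9.35
tool_pos: [0.5141, -0.0923, 0.0362]
tcp_rot: [179.9, 0.0, 93.1]
wrist_force: [-0.2, 1.0, 6.1]
gripper_width: 0.673
gripper_force: 50.0
```

step_arm(commands=[[[0,0,-0.02,0,0,0,-1],[0,0,-0.04,0,0,0,-1],[0,0,-0.07,0,0,0,-1],[0,0,-0.11,0,0,0,-1],[0,0,-0.16,0,0,0,-1]]])

```text
clock: 9.85
tool_pos: [0.5132, -0.0921, 0.0762]
tcp_rot: [-180.0, -0.0, 93.1]
wrist_force: [0.0, 0.3, -1.1]
gripper_width: 0.674
gripper_force: 50.0
```

step_arm(commands=[[[0,0,-0.06,0,0,0,-1],[0,0,-0.12,0,0,0,-1],[0,0,-0.18,0,0,0,-1],[0,0,-0.24,0,0,0,-1],[0,0,-0.24,0,0,0,-1]]])

```text
clock: 10.35
tool_pos: [0.5151, -0.0925, 0.138]
tcp_rot: [179.7, 0.0, 93.1]
wrist_force: [0.1, 0.4, -1.3]
gripper_width: 0.676
gripper_force: 50.0
```

```bash
python3 look.py pics/w4.png; python3 - <<'E'
from h import *
for n in ['side','scene']:
    c=cam(n); cv2.imwrite(f'pics/{n}4.png',c['color'])
    for d in robot.silhouettes('spoon_box',n): print(n,round(d['score'],2),cv2.approxPolyDP(max(cv2.findContours(d['mask'].astype(np.uint8),0,2)[0],key=cv2.contourArea),3,True)[:,0].tolist())
    print([(c['T']@np.r_[d['at'],1])[:3].round(3).tolist() for d in robot.place_of('cover',n)])
a=cv2.imread('pics/side4.png')[80:380,200:500];b=cv2.imread('pics/w4.png')
cv2.imwrite('pics/crop4.png',np.hstack([cv2.resize(a,(400,400)),cv2.resize(b,(400,400))]))
E
```

```text
10.4 [ 0.5143 -0.0923  0.1368] [1.7984e+02 3.0000e-02 9.3090e+01] [-0.8 -0.2 -0.5]
cover 0.63 28065 [ 519. -151.] [105.3 129.4] 2.9
   [((242, 240), (np.float64(467.0), np.float64(-90.0))), ((246, 397), (np.float64(470.0), np.float64(-215.0))), ((380, 399), (np.float64(573.0), np.float64(-212.0))), ((390, 243), (np.float64(567.0), np.float64(-87.0)))]
cover 0.62 9266 [688.  -12.4] [55.9 80.1] 16.3
   [((639, 63), (np.float64(704.0), np.float64(34.0))), ((605, 72), (np.float64(685.0), np.float64(28.0))), ((563, 98), (np.float64(663.0), np.float64(12.0))), ((548, 129), (np.float64(658.0), np.float64(-7.0))), ((555, 160), (np.float64(667.0), np.float64(-26.0))), ((576, 180), (np.float64(683.0), np.float64(-38.0))), ((609, 193), (np.float64(707.0), np.float64(-45.0))), ((639, 191), (np.float64(726.0), np.float64(-43.0)))]
cover 0.55 650 [ 441.8 -282.3] [30.4 28.4] 2.7
   [((200, 453), (np.float64(434.0), np.float64(-270.0))), ((193, 479), (np.float64(427.0), np.float64(-297.0))), ((230, 479), (np.float64(458.0), np.float64(-296.0)))]
side 0.58 [[328, 281], [287, 344], [288, 359], [307, 370], [346, 305], [347, 289]]
[[0.386, -0.331, 0.002], [0.517, -0.152, 0.147]]
scene 0.76 [[225, 193], [225, 213], [246, 242], [252, 245], [265, 241], [266, 219], [240, 190]]
[[0.391, -0.33, -0.001], [0.519, -0.142, 0.148], [0.375, -0.014, 0.005]]
```

View pics/crop4.png

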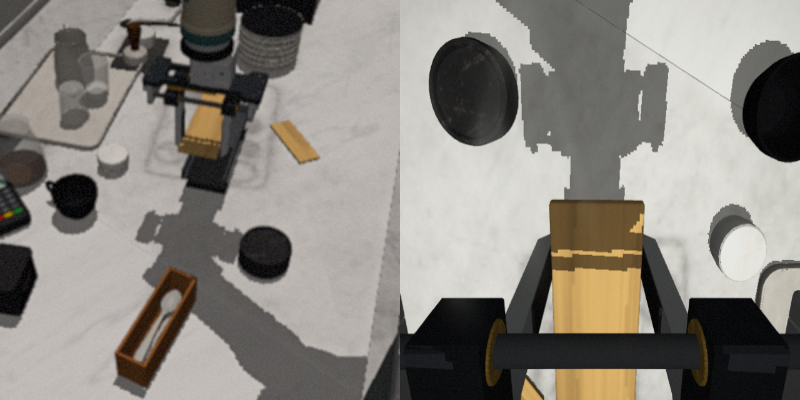

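The cover hangs level in the grip, with its front end at about row 240 in the wrist picture and the rack left empty below. I'll carry it towards the box and measure the rim from the wrist camera on the way.

step_arm(commands=[[[0.08,-0.01,0,0,0,0.01,-1],[0.18,-0.03,0,0,0,0.025,-1],[0.29,-0.05,0,0,0,0.04,-1],[0.4,-0.06,0,0,0,0.055,-1],[0.48,-0.07,0,0,0,0.061,-1]]])

```text
clock: 11.35
tool_pos: [0.4892, 0.0286, 0.1353]
tcp_rot: [-180.0, -0.0, 86.1]
wrist_force: [1.3, 0.6, -0.9]
gripper_width: 0.675
gripper_force: 50.0
```

step_arm(commands=[[[0,0,0,0,0,0,-1],[0,0,0,0,0,0,-1]]])

```text
clock: 11.55
tool_pos: [0.4897, 0.0264, 0.1354]
tcp_rot: [180.0, 0.0, 86.2]
wrist_force: [1.6, -0.2, -0.8]
gripper_width: 0.668
gripper_force: 50.0
```

```bash
python3 look.py pics/w5.png; python3 - <<'E'
from h import *
a=cam('side');b=cam('scene')
S=[(327,281),(347.5,288),(287,346),(310,356.6)];Q=[(266.6,220),(248.4,223),(241,190.5),(224,193.8)]
for s,q in zip(S,Q): print(tri(a,s,b,q)[0].round(4), onz(a,s,.06)[0].round(3), onz(b,q,.06)[0].round(3))
E
```

```text
11.6 [0.4898 0.0256 0.1355] [1.7999e+02 4.0000e-02 8.6070e+01] [-0.3 -0.5 -1. ]
cover 0.63 27774 [486.5 -30.8] [127.3 103.8] 85.4
   [((242, 240), (np.float64(442.0), np.float64(36.0))), ((246, 398), (np.float64(430.0), np.float64(-89.0))), ((381, 398), (np.float64(533.0), np.float64(-96.0))), ((391, 244), (np.float64(542.0), np.float64(26.0)))]
rack 0.62 1595 [ 542.9 -152.8] [35.4 32.2] 86.3
   [((379, 444), (np.float64(530.0), np.float64(-135.0))), ((375, 479), (np.float64(526.0), np.float64(-169.0))), ((415, 479), (np.float64(558.0), np.float64(-172.0))), ((411, 443), (np.float64(555.0), np.float64(-136.0)))]
spoon_box 0.84 11033 [482.5 139.1] [75.4 48.5] 82.7
   [((249, 0), (np.float64(463.0), np.float64(177.0))), ((249, 131), (np.float64(455.0), np.float64(106.0))), ((323, 136), (np.float64(500.0), np.float64(100.0))), ((333, 0), (np.float64(511.0), np.float64(173.0)))]
[0.5003 0.0991 0.0573] [0.499 0.102 0.06 ] [0.499 0.096 0.06 ]
[0.4553 0.1049 0.0621] [0.454 0.104 0.06 ] [0.459 0.108 0.06 ]
[0.5185 0.2618 0.0565] [0.516 0.264 0.06 ] [0.517 0.257 0.06 ]
[0.4723 0.2677 0.0587] [0.47  0.269 0.06 ] [0.474 0.266 0.06 ]
```

View pics/w5.png

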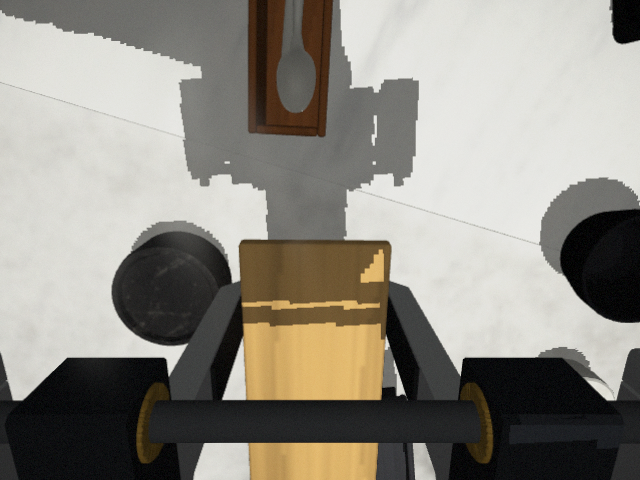

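The box's near rim edge is at (249,131)–(323,136), and its long axis runs up the picture. The rim triangulates to z≈0.059, centre (0.487,0.184), long axis at 83.5°. Before lowering I'll check the cover's tilt and offset in the hand.

```bash
python3 - <<'E'
from h import *
from scipy.spatial.transform import Rotation as R
s=robot.state();p=np.array(s['tool_pos']);Rt=R.from_euler('xyz',s['tcp_rot'],degrees=True).as_matrix()
c=cam('wrist')
for z in (.150,.154,.158,.162):
    q=onz(c,[(241,241),(391,242)],z); print(z,np.linalg.norm(q[0]-q[1]).round(4),((q-p)@Rt).round(4).tolist())
C={n:cam(n) for n in('side','scene')}
for n in C:
    for t in('cover','cover_end_a','cover_end_b'):
        print(n,t,[(round(d['score'],2),((C[n]['T']@np.r_[d['at'],1])[:3]).round(3).tolist()) for d in robot.place_of(t,n)])
    for d in robot.silhouettes('cover',n):
        k=max(cv2.findContours(d['mask'].astype(np.uint8),0,2)[0],key=cv2.contourArea); print(round(d['score'],2),cv2.approxPolyDP(k,3,True)[:,0].tolist())
# predicted cover corners if level in hand
P=np.array([[x,y,z] for z in(-.015,-.023) for x in(.036,-.144) for y in(-.032,.032)])@Rt.T+p
for n in C: print(n,proj(C[n],P).round().tolist())
a=C['side']['color'][150:300,270:420];b=C['scene']['color'][150:300,230:380]
cv2.imwrite('pics/crop5.png',np.hstack([cv2.resize(a,(400,400),interpolation=2),cv2.resize(b,(400,400),interpolation=2)]))
E
```

```text
0.15 0.0647 [[0.0336, -0.0311, -0.0146], [0.0331, 0.0336, -0.0146]]
0.154 0.0631 [[0.0348, -0.0303, -0.0186], [0.0343, 0.0328, -0.0186]]
0.158 0.0615 [[0.036, -0.0296, -0.0226], [0.0356, 0.032, -0.0226]]
0.162 0.0599 [[0.0372, -0.0288, -0.0266], [0.0368, 0.0311, -0.0266]]
side cover [(0.72, [0.386, -0.33, -0.0]), (0.69, [0.49, -0.034, 0.146]), (0.64, [0.702, -0.14, 0.002])]
side cover_end_a [(0.89, [0.491, 0.047, 0.148]), (0.67, [0.354, -0.284, -0.001]), (0.6, [0.425, -0.368, 0.0])]
side cover_end_b [(0.89, [0.491, 0.047, 0.148]), (0.67, [0.354, -0.284, -0.001]), (0.6, [0.425, -0.368, 0.0])]
0.86 [[403, 173], [424, 202], [438, 198], [417, 170]]
0.85 [[343, 199], [323, 232], [353, 241], [359, 210], [355, 203]]
scene cover [(0.75, [0.487, -0.026, 0.149]), (0.6, [0.388, -0.328, 0.001])]
scene cover_end_a [(0.98, [0.489, 0.053, 0.148]), (0.94, [0.476, -0.106, 0.143]), (0.7, [0.425, -0.369, -0.003]), (0.57, [0.354, -0.286, 0.003])]
scene cover_end_b [(0.98, [0.489, 0.053, 0.148]), (0.94, [0.476, -0.106, 0.143]), (0.7, [0.425, -0.369, -0.003]), (0.57, [0.354, -0.286, 0.003])]
0.91 [[264, 193], [266, 206], [295, 235], [324, 227], [285, 190]]
0.88 [[299, 368], [302, 375], [364, 388], [371, 372], [368, 367], [305, 356]]
side [[352.0, 243.0], [322.0, 233.0], [384.0, 186.0], [356.0, 179.0], [353.0, 240.0], [322.0, 230.0], [384.0, 183.0], [356.0, 176.0]]
scene [[256.0, 196.0], [282.0, 189.0], [296.0, 236.0], [325.0, 227.0], [256.0, 193.0], [282.0, 186.0], [296.0, 232.0], [325.0, 223.0]]
```

View pics/crop5.png

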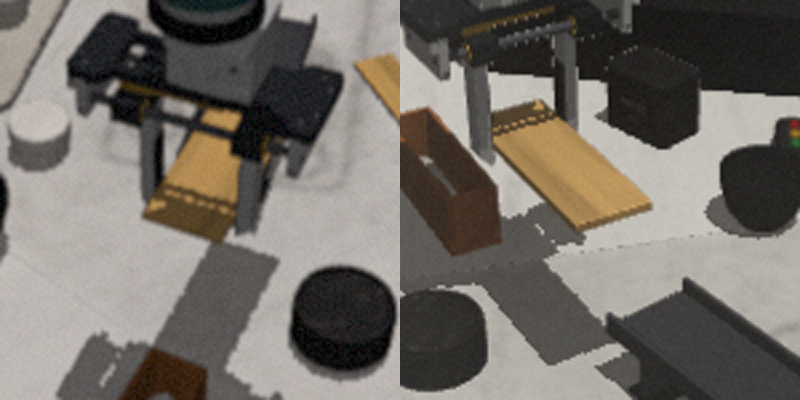

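The picture matches the level prediction to within about 1 px at the rear corners, so the sag is 2° at most. Now I'll carry it over the box.

step_arm(commands=[[[0.12,-0.006,0,0,0,0.004,-1],[0.27,-0.014,0,0,0,0.009,-1],[0.42,-0.022,0,0,0,0.013,-1],[0.57,-0.03,0,0,0,0.018,-1],[0.7,-0.037,0,0,0,0.022,-1]]])

```text
clock: 12.9
tool_pos: [0.492, 0.2042, 0.1355]
tcp_rot: [180.0, -0.0, 83.6]
wrist_force: [0.5, 0.1, -1.4]
gripper_width: 0.671
gripper_force: 50.0
```

step_arm(commands=[[[0.08,-0.002,0,0,0,0,-1],[0.149,-0.002,0,0,0,0,-1],[0.149,-0.002,0,0,0,0,-1],[0.149,-0.002,0,0,0,0,-1],[0.149,-0.002,0,0,0,0,-1]]])

```text
clock: 13.4
tool_pos: [0.496, 0.237, 0.1354]
tcp_rot: [-180.0, 0.1, 83.5]
wrist_force: [-0.5, 0.1, -0.8]
gripper_width: 0.676
gripper_force: 50.0
```

```bash
python3 -c "
from h import *
s=robot.state();print(s['clock'],s['tool_pos'],s['tcp_rot'],s['wrist_force'],s['gripper_width'])"
```

```text
13.4 [0.49597667 0.23698805 0.13544621] [-1.79989324e+02  7.11076975e-02  8.34520972e+01] [-0.51274561  0.12196875 -0.81472674] 0.676172231101211
```

step_arm(commands=[[[0.004,-0.011,0.06,0,0,0,-1],[0.004,-0.011,0.13,0,0,0,-1],[0.004,-0.011,0.2,0,0,0,-1],[0.004,-0.011,0.27,0,0,0,-1],[0.004,-0.011,0.3,0,0,0,-1]]])

```text
clock: 13.9
tool_pos: [0.4927, 0.2382, 0.0592]
tcp_rot: [-179.9, 0.1, 83.5]
wrist_force: [-0.1, -0.6, -1.1]
gripper_width: 0.673
gripper_force: 50.0
```

step_arm(commands=[[[0,0,0.006,0,0,0,-1],[0,0,0.012,0,0,0,-1],[0,0,0.018,0,0,0,-1],[0,0,0.018,0,0,0,-1]]])

```text
clock: 14.3
tool_pos: [0.4936, 0.2404, 0.0565]
tcp_rot: [180.0, -0.0, 83.6]
wrist_force: [-0.5, 0.6, -0.9]
gripper_width: 0.675
gripper_force: 50.0
```

```bash
python3 - <<'E'
from h import *
s=robot.state();print(s['clock'],s['tool_pos'],s['tcp_rot'],s['wrist_force'])
C={n:cam(n) for n in('side','scene')}
for n in C:
    for t in('cover','cover_end_a','spoon_box'):
        print(n,t,[(round(d['score'],2),((C[n]['T']@np.r_[d['at'],1])[:3]).round(3).tolist()) for d in robot.place_of(t,n)])
a=C['side']['color'][230:390,240:400];b=C['scene']['color'][140:290,200:350]
cv2.imwrite('pics/crop6.png',np.hstack([cv2.resize(a,(400,400),interpolation=2),cv2.resize(b,(400,400),interpolation=2)]))
E
```

```text
14.3 [0.49359549 0.24041567 0.05649866] [ 1.79955250e+02 -3.27747242e-02  8.35793170e+01] [-0.49018554  0.55859618 -0.90968125]
side cover [(0.79, [0.388, -0.329, -0.001]), (0.78, [0.491, 0.183, 0.066])]
side cover_end_a [(0.95, [0.426, -0.373, -0.003]), (0.91, [0.495, 0.263, 0.069]), (0.9, [0.353, -0.284, -0.0]), (0.88, [0.476, 0.104, 0.066])]
side spoon_box [(0.38, [0.522, -0.226, 0.0])]
scene cover [(0.95, [0.388, -0.328, -0.0]), (0.91, [0.487, 0.188, 0.073])]
scene cover_end_a [(0.98, [0.475, 0.105, 0.064]), (0.79, [0.494, 0.269, 0.072]), (0.73, [0.358, -0.288, 0.001]), (0.73, [0.425, -0.366, -0.001])]
scene spoon_box [(0.66, [0.492, 0.27, 0.072]), (0.56, [0.488, 0.182, -0.0]), (0.45, [0.731, -0.009, -0.001])]
```

View pics/crop6.png

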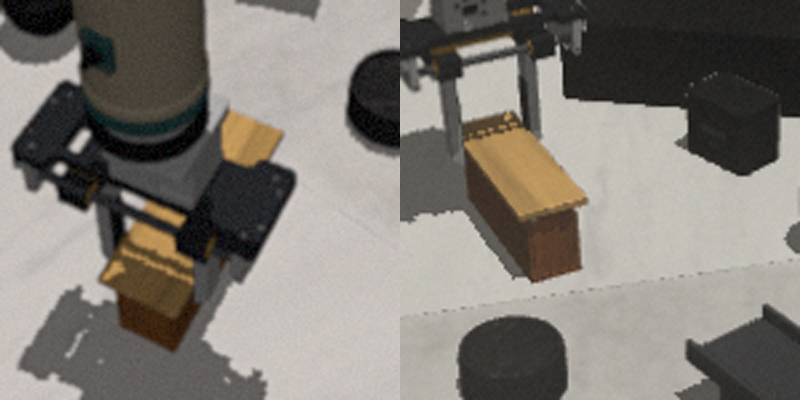

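The cover sits over the box with its ends overhanging evenly, and the networks put its middle at (0.485,0.185) against the box's (0.487,0.184). I'll lower it gently until it touches.

step_arm(commands=[[[-0.005,0,0.01,0,0,0,-1],[-0.005,0,0.016,0,0,0,-1],[-0.005,0,0.022,0,0,0,-1],[-0.005,0,0.028,0,0,0,-1],[-0.005,0,0.028,0,0,0,-1]]])

```text
clock: 15.2
tool_pos: [0.493, 0.239, 0.0487]
tcp_rot: [-180.0, 0.0, 83.6]
wrist_force: [0.3, 1.2, -0.7]
gripper_width: 0.674
gripper_force: 50.0
```

step_arm(commands=[[[0,0,0.004,0,0,0,-1],[0,0,0.008,0,0,0,-1],[0,0,0.008,0,0,0,-1]]])

```text
clock: 15.5
tool_pos: [0.4932, 0.2391, 0.0469]
tcp_rot: [180.0, -0.0, 83.6]
wrist_force: [0.2, 0.2, -0.8]
gripper_width: 0.675
gripper_force: 50.0
```

step_arm(commands=[[[0,0,0.003,0,0,0,-1],[0,0,0.006,0,0,0,-1],[0,0,0.006,0,0,0,-1]]])

```text
clock: 15.8
tool_pos: [0.4932, 0.2391, 0.0464]
tcp_rot: [180.0, -0.0, 83.6]
wrist_force: [-2.1, -1.3, 7.1]
gripper_width: 0.676
gripper_force: 50.0
```

step_arm(commands=[[[0,0,0.003,0,0,0,-1],[0,0,0.005,0,0,0,-1],[0,0,0.005,0,0,0,-1]]])

```text
clock: 16.1
tool_pos: [0.4932, 0.2391, 0.0464]
tcp_rot: [180.0, -0.0, 83.6]
wrist_force: [-3.6, -2.1, 18.6]
gripper_width: 0.673
gripper_force: 50.0
```

Contact at 0.0464 m, as expected. I'll ease off and open slowly.

step_arm(commands=[[[0,0,-0.003,0,0,0,-1],[0,0,-0.007,0,0,0,-1],[0,0,-0.007,0,0,0,-1]]], force=8)

```text
clock: 16.4
tool_pos: [0.4932, 0.2391, 0.0463]
tcp_rot: [180.0, -0.0, 83.6]
wrist_force: [-0.6, -0.7, 4.0]
gripper_width: 0.677
gripper_force: 8.0
```

step_arm(commands=[[[0,0,0,0,0,0,0.45],[0,0,0,0,0,0,0.6],[0,0,0,0,0,0,0.75],[0,0,0,0,0,0,0.75],[0,0,0,0,0,0,0.75]]])

```text
clock: 16.9
tool_pos: [0.4931, 0.239, 0.0459]
tcp_rot: [-180.0, 0.0, 83.6]
wrist_force: [-0.9, -0.6, 1.3]
gripper_width: 0.876
gripper_force: 0.0
```

step_arm(commands=[[[0,0,-0.05,0,0,0,0.75],[0,0,-0.15,0,0,0,0.75],[0,0,-0.3,0,0,0,0.75],[0,0,-0.4,0,0,0,0.75],[0,0,-0.5,0,0,0,0.75]]])

```text
clock: 17.4
tool_pos: [0.4933, 0.2391, 0.1733]
tcp_rot: [179.9, -0.1, 83.6]
wrist_force: [0.6, -0.5, 0.1]
gripper_width: 0.879
gripper_force: 0.0
```

step_arm(commands=[[[-0.1,0,-0.1,0,0,0,0.75],[-0.3,0,-0.2,0,0,0,0.75],[-0.5,0,-0.3,0,0,0,0.75],[-0.6,0,-0.3,0,0,0,0.75],[-0.6,0,-0.3,0,0,0,0.75]]])

```text
clock: 17.9
tool_pos: [0.4765, 0.0843, 0.2483]
tcp_rot: [179.8, 0.1, 83.1]
wrist_force: [0.6, -0.2, 0.4]
gripper_width: 0.879
gripper_force: 0.0
```

```bash
python3 - <<'E'
from h import *
C={n:cam(n) for n in('side','scene','wrist')}
s=robot.state();print(s['clock'],s['tool_pos'])
for n in C:
    for t in('cover','cover_end_a','spoon_box'):
        print(n,t,[(round(d['score'],2),((C[n]['T']@np.r_[d['at'],1])[:3]).round(3).tolist()) for d in robot.place_of(t,n)])
    for d in robot.silhouettes('cover',n): print(round(d['score'],2),*rect(C[n],d['mask'],.068))
a=C['side']['color'][230:390,240:400];b=C['scene']['color'][140:290,200:350]
r=lambda x:cv2.resize(x,(260,400),interpolation=2)
cv2.imwrite('pics/crop7.png',np.hstack([r(a),r(b),r(C['wrist']['color'])]))
E
```

```text
18.05 [0.4763604  0.09073242 0.24652174]
side cover [(0.9, [0.386, -0.329, -0.001]), (0.68, [0.489, 0.179, 0.056])]
side cover_end_a [(0.9, [0.495, 0.265, 0.059]), (0.89, [0.353, -0.285, 0.001]), (0.85, [0.474, 0.1, 0.057]), (0.68, [0.426, -0.37, -0.001])]
side spoon_box [(0.77, [0.485, 0.181, 0.0])]
0.9 [486.  184.3] [182.8  65.8] 83.2
0.61 [ 384.8 -247.2] [ 46.3 124.5] 40.4
scene cover [(0.96, [0.49, 0.186, 0.061]), (0.84, [0.387, -0.326, -0.003])]
scene cover_end_a [(0.93, [0.474, 0.104, 0.057]), (0.74, [0.426, -0.368, -0.0]), (0.71, [0.358, -0.285, 0.003]), (0.68, [0.498, 0.269, 0.061])]
scene spoon_box [(0.58, [0.486, 0.184, -0.001])]
0.93 [ 353.8 -371.6] [ 44.9 113.3] 40.0
0.81 [484.7 181.8] [200.6  73.7] 82.9
wrist cover [(0.98, [0.485, 0.185, 0.056]), (0.29, [0.727, -0.006, -0.0])]
wrist cover_end_a [(0.77, [0.498, 0.262, 0.061]), (0.74, [0.476, 0.106, 0.058])]
wrist spoon_box []
0.58 [486.5 178.6] [170.7  65.2] 82.9
0.53 [ 385.1 -202.6] [14.2 29.5] 83.3
```

View pics/crop7.png

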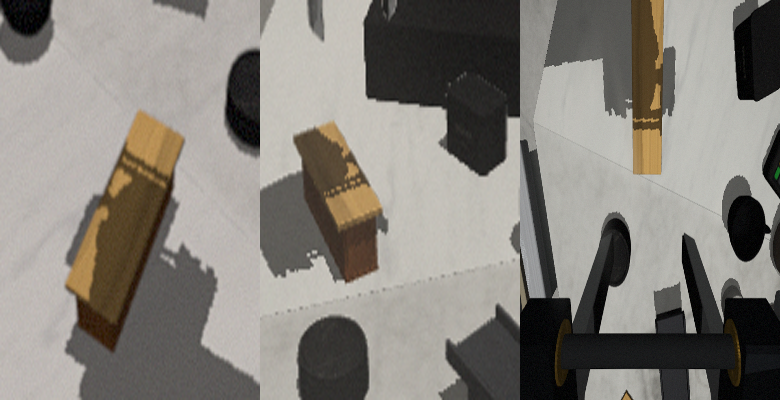

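The cover lies flat on the box. Its middle is at (0.486,0.184), against (0.487,0.184) for the box, at 83.2° against 83.5°. Both ends are at the same height and the gripper is clear, so I'll hand it in.

```bash
python3 -c "
from workcell import robot
print(robot.close_job())"
```

```text
the job is handed in; nothing more can be done
None
```

The cover now lies flat and lined up on the spoon box, within about 1–2 mm and 1° by my last camera measurements, and the job is handed in; no verdict came back.

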